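# Clamp a glass pane in the soldering jig

## Robot

A 6-joint arm with a two-finger parallel gripper is mounted at the origin on the work surface. World frame = base frame: x ahead of the robot, y to its left, z up, the work surface at z = 0. Lengths are in mm, angles in rad, forces in N, time in s.
With the tool pointing down it reaches from about 250 to 800 mm from the base axis. Payload 8.5 kg.
Tool frame: the origin (TCP) lies midway between the tips of the shut fingers; the grasp point (between the pads) lies 19 mm behind it; z points along the fingers, y is the line along which they close (so a half turn about z gives the same grasp; the last joint's range is limited). The gripper opens to 85 mm and grips with 20 to 120 N. Pads are 22 mm wide; open, the fingers measure 114 mm over their backs; the gripper's body (76 mm by 85 mm) begins 54 mm behind the grasp point. The pads swing forward as they close: fully open they stand 13 mm farther back than shut.
Start: joints at [-1.155, 0.238, -0.013, 1.319, 0, 1.571], TCP at [212.039, -480.227, 231.276] pointing down, gripper open.
Joint ranges: [-2.66, 2.66], [-1.03, 1.9], [-1.14, 1.46], [-1.82, 2.27], [-1.45, 1.34], [-3.14, 3.14]. Speed limits (rad/s): [2.22, 2.22, 2.79, 3.14, 3.14, 3.14].

## Interface

Orientations are given as a rotation vector (axis times angle).
In Python, from workcell import arm gives the robot as it stands. The module is installed in compiled form; this text tells all that it offers.
- The arm moves only by the tool apply_moves, never from a script. Its argument "increments" is a list of rows, each an object of numbers: "x", "y", "z": the shift along the tool's x, y, z in mm; "spin": the turn about the tool's z in rad. In form: [{"x": .., "y": .., "z": .., "spin": ..}, ...]. A call has 1 to 10 rows; each row is the pose to reach, as a shift and turn from the pose commanded when the call began, along the tool's axes at that moment; what a row does not reach only later rows make up. A row lasts 1/10 s, in which the tool goes at most 50 mm and 8.59 degrees, less where a joint would pass 70% of its speed; a pose out of reach is approached as far as the arm can. A call with a gripper value outside its range is refused whole. "hand" is the opening, from 0 (shut) to 1 (fully open), set as the call begins (left out, the last holds). The fingers move at their own pace and stop on an object; the grip force is fixed at half the most. Time passes only in rows, so rows that repeat a pose let the fingers close. It gives the time, the measured TCP pose, the force, the opening and the grip force at its end, in the units of the state.
- arm.state(): the state, without advancing time (a new reading comes with each control period).
- arm.get_image(name): name is "side" or "top"; returns the picture (384x512x3 uint8, red, green, blue); there is no depth.
- arm.camera_info(name): a dict with "mtx" (3x3 intrinsics, pixels), "distortion" ([k1, k2, p1, p2, k3] as OpenCV has them; the pictures are not rectified), "world_from_camera" (4x4, takes a point from camera to world coordinates). Camera axes: x right, y down, z forward; pixel columns grow to the right and rows downward; lengths in mm; the calibration is good to about 2 mm. A picture is of the moment at which its call begins. camera_info takes no time and is no camera call.
- arm.sign_off(): hands the job in; it is judged then, once.
Trained networks look in the newest picture that a camera, given by its name, has taken for a name from the list of things; names that differ only in an ending like _2 or _b are one class to them, and where a whole thing is asked for, a point or a joint stands for the part that bears it (a point fixed in the world has none). Each returns a list of dicts, best first, with "confidence" (0 to 1); they miss things now and then, are a little off and sometimes report something else, mostly with a low value. They report only what shows in the picture. A call takes as long as a camera call. They do not tell look-alikes from the thing itself.
- arm.find_in(camera, name): "at" ([row, column] in pixels, amid what is visible of it).
- arm.trace(camera, name): "pixels" (384x512 bool, what is visible of it) and "at" ([row, column] in pixels, amid what is visible of it).
- arm.landmark_of(camera, name): "at" ([row, column] in pixels: a listed point, or the origin of a listed thing).
The state is a dict: "time": time; "qpos": joint angles; "qd": joint speeds; "effort": joint torques, N m; "position": TCP position; "ee_rot": TCP orientation; "contact_force": force on the tool from outside, world axes, zero at the start; "moment": the same for the moment, N m; "width": finger opening in mm; "grasp_force": force on a finger pad.
Only numpy, scipy, OpenCV 4.12 (cv2) and the standard library are available. Lean on these libraries where they do the work, as an engineer would, in place of code of your own. Each camera call takes 0.05 s, during which the arm holds its last target. There are 200 camera calls.

## Task

Push the foil-edged glass pane along the channel of the soldering jig until its edge lies flat against the end block, then push the jig's clamp lever through its quarter turn right up to its end stop, so that the rubber pad holds the pane square against the long fence. Work gently: push rather than squeeze, feel for the end block and the end stop instead of ramming them, leave everything else on the bench where it is, and take your hand away at the end.

Things in the scene. Friction and masses are not known exactly. Their poses are not given: they have to be found in the camera images.
- jig: Soldering jig fixed to the bench: plywood plate 240 (x) x 200 (y) x 12 mm. Origin: centre of its underside, on the bench; z up. In its axes: a dark clamp housing 50 x 50 mm at x = 40, y = -60 mm, top z = 36 mm, with a nose out to y = -26 mm and a rubber pad before it. The pane's channel runs along x between long fence and pad; its -x end is open.
- long_fence (a point): Middle of the face of the jig's long fence, at its foot on the plate (jig x = -10, y = 70, z = 12 mm). The fence is a steel bar along jig x, from x = -115 to 95 mm, 12 mm high; its face looks to jig -y.
- end_block (a point): Middle of the face of the jig's end block, at its foot on the plate (jig x = 75, y = 42, z = 12 mm). A steel bar 12 mm high across the +x end of the channel, y = 15 to 70 mm; its face looks to jig -x.
- home (a point): Where the origin of the pane lies when it touches both end block and long fence, long side along jig x: jig x = 40, y = 42, z = 12 mm.
- pane: Opal glass pane with copper foil round its rim, 70 (x) x 56 (y) x 10 mm, about 0.1 kg, lying loose and a little askew in the channel, 60 to 95 mm short of home. It slides easily (under 2 N). Origin: centre of its underside (12 mm above the bench); x along its long side, towards the end block.
- pad: Rubber clamp pad, 26 (x) x 6 (y) x 9 mm, on a sprung ram driven by the lever. Origin: mid-face, at bench height (the rubber spans z = 13 to 22 mm). Moves along jig +y at jig x = 40 mm: face at y = -6 mm with the lever open, y = 17 mm closed and empty; a pane at home stops it at y = 14 mm, then its spring presses about 8 N. It pushes the pane the last few mm onto the fence.
- lever (a joint): Clamp lever angle, rad. Upright axis at jig x = 40, y = -60 mm. 0 = open, handle towards jig -y; grows clockwise seen from above; at the solid end stop (1.571, a quarter turn) the handle points to jig -x, alongside the channel. Stiff: 0.35 N m to move it, rising to 0.6 N m near the stop (4 to 7 N at the grip); let go it eases back 0.012 rad and stays. Starts between 0 and 0.25.
- lever_grip (a point): Middle of the lever's black round handle, on its centre line, 95 mm from the lever's axis, 48 mm above the bench. The handle is a level rod about 21 mm thick (z = 37 to 59 mm), from 50 to 125 mm from the axis; free space under and round it.
- flux_bottle: Bystander: white jar with screw cap, 42 mm across, 82 mm high, standing beside the jig outside the lever's sweep. Origin: centre of its foot.
- foil_roll: Bystander: small copper ring-shaped roll, 28 mm across, 10 mm high, lying on the jig plate near its far right corner. Origin: centre of its underside.
- solder_spool: Bystander: metal spool, 60 mm across, 46 mm high, on the left. Origin: centre of its foot.
- iron_rest: Bystander: bent sheet-metal rest with two notched ends, 60 x 50 x 47 mm, on the left. Origin: centre of its underside.
- flux_brush: Bystander: small brush lying on the bench on the right. Origin: underside.
- glass_vase: Bystander: clear glass vase, 72 mm across, 150 mm high, on the left. Origin: centre of its foot.
- offcut: Bystander: amber glass strip, 90 x 50 x 6 mm, lying on a hardboard sheet on the right. Origin: centre of its underside.
Things that resemble listed ones, but are neither listed nor needed, are in the scene too. Leave any brown look-alike of the pane alone.

How it is judged:
By the outcome, as a careful person would: the job done as asked, in the order asked, and still so for the second after the job is handed in, with the robot touching nothing.
It also fails if it takes over 69 s, if anything falls off the work surface, if the arm or the gripper's body presses on something with over 40 N, if the wrist force passes 120 N, or if a joint passes its speed limit or range.

## Working session

There is one attempt and no reset: what is moved stays moved. The work goes in short steps, Python scripts to look and compute and a tool call to move; the robot and the scene stay as the last step left them, time stands still between calls to the robot, and variables do not carry over. Pictures are saved under pics/ and viewed, at most 10 in all, crops included, and the job is handed in when it is done.

Besides the shell and the picture viewer there is one more tool, called after "Emit:" as name(argument=value, ...), one argument or row to a line, values as JSON. apply_moves: Moves the arm, as the interface text tells. Its arguments: {"type":"object","properties":{"increments":{"type":"array","items":{"type":"object","properties":{"x":{"type":"number"},"y":{"type":"number"},"z":{"type":"number"},"spin":{"type":"number"}}}},"hand":{"type":"number"}},"required":["increments"]}

```bash
mkdir -p pics; cat > h.py <<'E'
import numpy as np, cv2
from workcell import arm
def ray(cam,at):
    c=arm.camera_info(cam);T=np.array(c["world_from_camera"])
    p=cv2.undistortPoints(np.array([[[at[1],at[0]]]],float),np.array(c["mtx"]),np.array(c["distortion"]))[0,0]
    return T[:3,3],T[:3,:3]@np.array([p[0],p[1],1.])
def onz(cam,at,z):
    o,d=ray(cam,at);return (o+d*(z-o[2])/d[2])
def proj(cam,P):
    c=arm.camera_info(cam);T=np.linalg.inv(np.array(c["world_from_camera"]))
    r,_=cv2.Rodrigues(T[:3,:3])
    q=cv2.projectPoints(np.array(P,float).reshape(-1,3),r,T[:3,3],np.array(c["mtx"]),np.array(c["distortion"]))[0][:,0]
    return q[:,::-1]
def snap(cam,name,crop=None,s=1):
    im=arm.get_image(cam)
    if name:
        o=im[:,:,::-1]
        if crop: r0,r1,c0,c1=crop;o=o[r0:r1,c0:c1]
        if s!=1:o=cv2.resize(o,None,fx=s,fy=s,interpolation=cv2.INTER_CUBIC)
        cv2.imwrite("pics/"+name+".png",o)
    return im
E
python3 - <<'E'
from h import *
np.set_printoptions(precision=1,suppress=True)
for c in("top","side"):
    snap(c,c+"0",s=1.5); print(c,np.array(arm.camera_info(c)["world_from_camera"])[:3,3])
    for n,z in(("jig",0),("long_fence",12),("end_block",12),("home",12),("pane",12),("pad",0),("lever_grip",48),("flux_bottle",0),("foil_roll",12)):
        for r in arm.landmark_of(c,n)[:2]: print(n,np.round(r["at"],1),round(r["confidence"],2),onz(c,r["at"],z)[:2])
s=arm.state();print(s["position"],s["ee_rot"],s["time"],s["contact_force"])
E
```

```text
top [ 335.    -4.4 1333.5]
jig [171.4 220.9] 0.73 [604.4 121.5]
long_fence [173.7 200.1] 0.66 [596.  184.6]
end_block [144.2 202.2] 0.68 [689.4 178.3]
home [158.2 207.7] 0.6 [644.4 161.1]
pane [232.7 178.5] 0.89 [415.8 249.5]
pane [224.1 274.5] 0.73 [436.8 -40.9]
lever_grip [153.5 271.8] 0.91 [646.6 -36.6]
flux_bottle [169.4 295.7] 0.69 [ 606.2 -110.8]
foil_roll [131.6 242.8] 0.53 [727.2  51.4]
side [-339.9  965.7  791.5]
home [215.1 199.1] 0.71 [638.1 190.2]
home [274.5 200.7] 0.71 [425.6 368.6]
pane [257.9 239.9] 0.96 [403.  254.2]
pane [217.8 221. ] 0.84 [579.9 156.1]
pad [209.4 213.5] 0.53 [645.7 126.8]
lever_grip [175.3 249.6] 0.76 [656.4 -43. ]
flux_bottle [275.7 204. ] 0.69 [427.8 356.8]
flux_bottle [187.9 277.7] 0.53 [ 591.2 -106.9]
foil_roll [189.9 216.6] 0.6 [712.2  52.4]
[ 212.  -480.2  231.3] [-3.1 -0.6  0. ] 1.0 [-0.1  0.1  0.8]
```

View pics/top0.png

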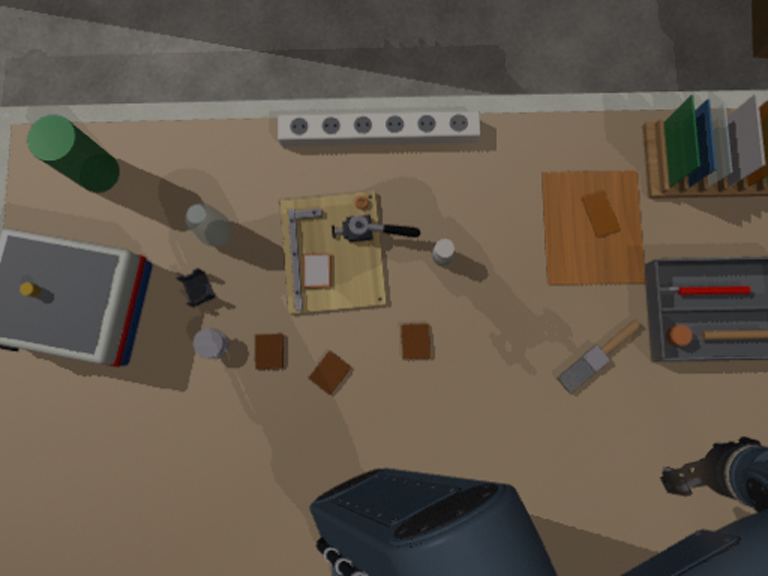

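View pics/side0.png

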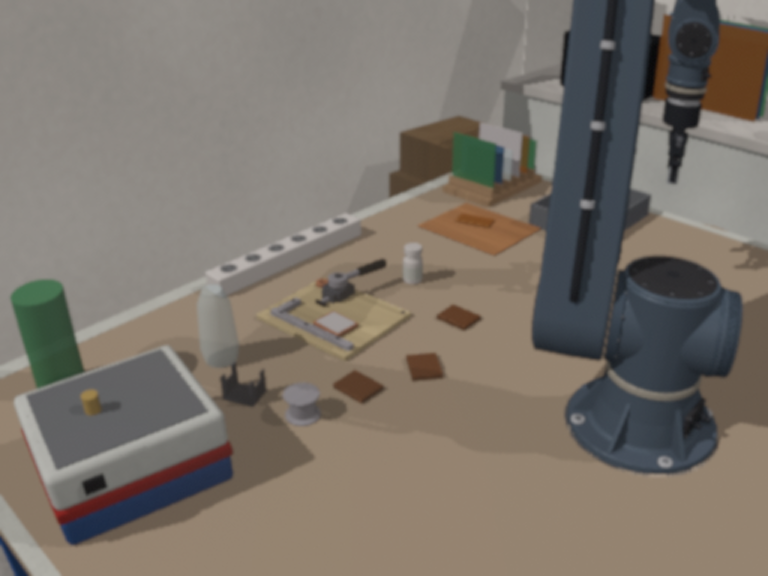

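The top view shows the jig at rows 128–209 and columns 187–258. The pane is near (180, 211), the lever points right with its grip near (153, 271), and the brown look-alikes lie outside the jig. I'll zoom in and trace.

```bash
python3 - <<'E'
from h import *
np.set_printoptions(precision=1,suppress=True)
snap("top","topz",(120,220,180,300),6)
def corners(m):
    cs=max(cv2.findContours(m.astype(np.uint8),0,1)[0],key=cv2.contourArea)
    return cv2.minAreaRect(cs)
for n,z in(("pane",22),("long_fence",12),("jig",12)):
    for r in arm.trace("top",n)[:3]:
        b=cv2.boxPoints(corners(r["pixels"]))
        print(n,np.round(r["at"],1),round(r["confidence"],2),r["pixels"].sum());print(np.array([onz("top",p[::-1],z)[:2] for p in b]))
for n in("jig","long_fence","end_block","home","pane","pad"):
    for i in range(2):
        if i: arm.get_image("top")
        print(n,[(np.round(r["at"],1),round(r["confidence"],2)) for r in arm.landmark_of("top",n)[:3]])
E
```

```text
pane [180.2 209.7] 0.8 459
[[611.8 180.4]
 [610.6 119.1]
 [539.3 119.4]
 [540.5 180.2]]
pane [232.2 179.2] 0.77 444
[[447.8 276.7]
 [446.8 219.2]
 [378.1 218.8]
 [379.  275.8]]
pane [224.1 274. ] 0.73 427
[[463.8 -18.7]
 [462.7 -75.8]
 [394.  -73.9]
 [394.9 -17.3]]
long_fence [164.1 223.4] 0.91 4625
[[727.8 232.6]
 [749.4 -53.9]
 [509.1 -70. ]
 [487.9 208.8]]
jig [166.5 224. ] 0.77 4669
[[726.5 232.6]
 [745.6 -54.6]
 [506.5 -68.6]
 [487.7 210.9]]
jig [(array([170.4, 225.7]), 0.7)]
jig [(array([170. , 227.2]), 0.61)]
long_fence [(array([175.8, 199.4]), 0.95), (array([155.1, 142.7]), 0.25)]
long_fence [(array([169. , 199.4]), 0.92)]
end_block [(array([144.2, 200.9]), 0.8), (array([228.5, 142.1]), 0.72)]
end_block [(array([141.8, 202.3]), 0.67)]
home [(array([156.1, 205.9]), 0.85)]
home [(array([157. , 204.2]), 0.83)]
pane [(array([247.7, 222.5]), 0.92), (array([227.8, 275.3]), 0.72), (array([233.6, 181.6]), 0.65)]
pane [(array([231.5, 178.5]), 0.93), (array([181.1, 209.8]), 0.83), (array([246.1, 223.6]), 0.71)]
pad [(array([136. , 241.3]), 0.32)]
pad []
```

View pics/topz.png

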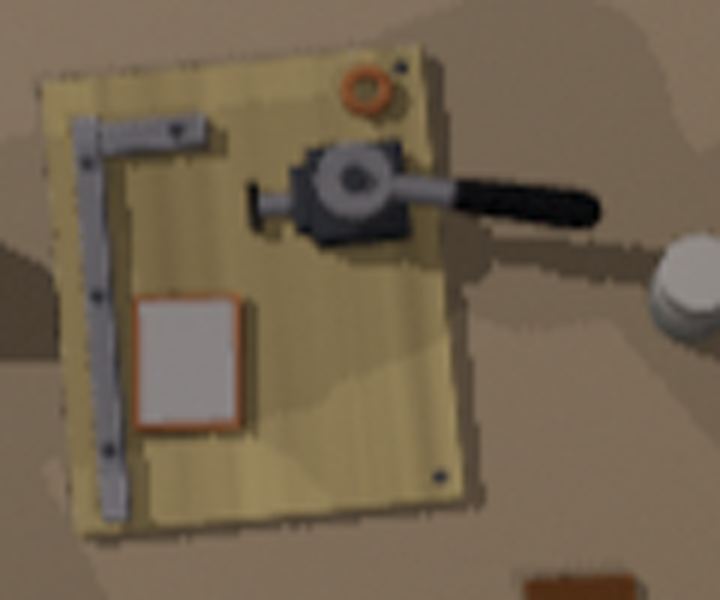

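The zoom shows the jig yawed a few degrees. Pane corners in the crop are about (134, 294), (241, 293), (241, 430) and (136, 430), with 5–7 mm clear of the fence. The lever tip is at (600, 210) and its hub at (357, 180). Next I'll fit the jig pose.

```bash
cat > fit.py <<'E'
from h import *
from scipy.optimize import least_squares
np.set_printoptions(precision=2,suppress=True)
px=lambda u,v:[120+(v+.5)/6-.5,180+(u+.5)/6-.5]
J=[(120,100,12),(120,-100,12),(-120,-100,12),(-120,100,12),(-115,70,24),(75,15,24)]
I=[(43,82),(420,45),(462,495),(83,535),(127,518),(207,147)]
I=np.array([px(*i) for i in I])
def W(p,q):
    q=np.array(q,float).reshape(-1,3);c,s=np.cos(p[2]),np.sin(p[2])
    return np.c_[p[0]+c*q[:,0]-s*q[:,1],p[1]+s*q[:,0]+c*q[:,1],q[:,2]]
def invj(p,w):
    d=np.array(w)[:2]-p[:2];c,s=np.cos(p[2]),np.sin(p[2]);return np.array([c*d[0]+s*d[1],-s*d[0]+c*d[1]])
def fit():
    return least_squares(lambda p:(proj("top",W(p,J))-I).ravel(),[620,100,0],loss="soft_l1",f_scale=.5,x_scale=[10,10,.1]).x
E
python3 - <<'E'
from fit import *
p=fit();print("jig",p);print((proj("top",W(p,J))-I))
print("pane corners jig",[invj(p,onz("top",px(*c),22)) for c in((134,294),(241,293),(241,430),(136,430))])
print("tip,hub",invj(p,onz("top",px(600,210),48)),invj(p,onz("top",px(357,180),48)))
print("bottle top",invj(p,onz("top",px(695,268),82)),"foil",invj(p,onz("top",px(367,90),22)))
# side check
im=arm.get_image("side")
for r in arm.trace("side","pane"):
    k=r["pixels"];print(r["at"],r["confidence"],k.sum())
q=[(120,100,12),(120,-100,12),(-120,-100,12),(-120,100,12),(-115,70,24),(75,15,24)]
o=cv2.resize(im[:,:,::-1][170:250,160:290],None,fx=6,fy=6,interpolation=cv2.INTER_CUBIC)
for r,c in proj("side",W(p,q)): cv2.circle(o,(int((c-160+.5)*6),int((r-170+.5)*6)),3,(0,0,255),1)
cv2.imwrite("pics/sidez.png",o)
E
```

```text
jig [614.55 119.22   0.08]
[[-0.15 -0.5 ]
 [-0.23  0.3 ]
 [ 0.6   0.68]
 [ 0.3  -1.54]
 [ 0.09  0.25]
 [-0.73 -0.06]]
pane corners jig [array([ 0.02, 58.58]), array([-4.9,  4.1]), array([-75.35,   9.98]), array([-70.12,  62.99])]
tip,hub [  13.91 -180.83] [ 41.44 -60.95]
bottle top [ -27.41 -221.63] foil [ 95.08 -69.56]
[243.3, 280.8] 0.91 407
[214.6, 222.5] 0.65 293
[255.0, 237.4] 0.65 445
[208.8, 305.4] 0.56 285
```

View pics/sidez.png

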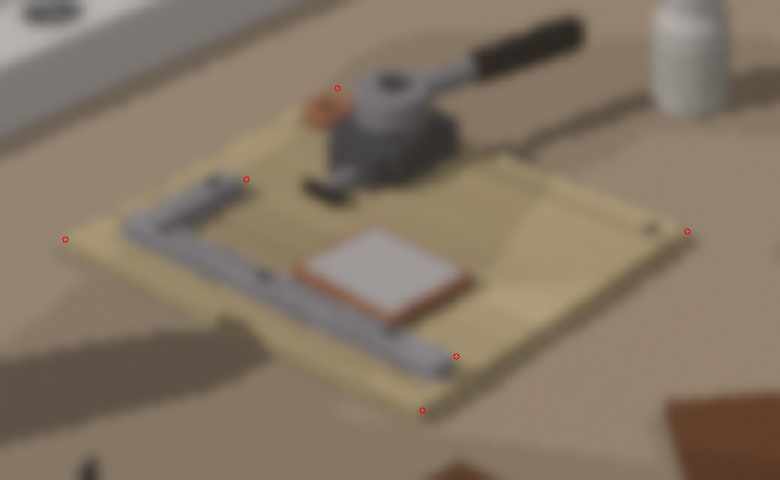

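```bash
cat > mv.py <<'E'
from fit import *
from scipy.spatial.transform import Rotation as R
P=np.array([614.55,119.22,0.0])
P=fit()
def plan(jx,jy,z,yaw=None):
    "increments from present pose to jig point; yaw = jig angle of tool y line (mod pi)"
    s=arm.state();Rm=R.from_rotvec(s["ee_rot"]).as_matrix()
    t=W(P,(jx,jy,z))[0];d=Rm.T@(t-s["position"])
    sp=0
    if yaw is not None:
        a=yaw+P[2];v=Rm.T@np.array([np.cos(a),np.sin(a),0]);sp=np.arctan2(-v[0],v[1]);sp=(sp+np.pi/2)%np.pi-np.pi/2
    print("inc",d,"spin",round(sp,3),"world",t)
def where():
    s=arm.state();Rm=R.from_rotvec(s["ee_rot"]).as_matrix()
    y=Rm[:,1];print("t",s["time"],"pos",np.array(s["position"]),"jig",invj(P,s["position"]),"F",np.array(s["contact_force"]),"w",s["width"],"toolx",Rm[:,0],"tooly jig ang",np.arctan2(y[1],y[0])-P[2])
    print("q",np.array(s["qpos"]))
E
python3 - <<'E'
from mv import *
print(P);where();plan(-112,36,120,np.pi/2)
E
```

```text
[614.55 119.22   0.08]
t 2.2 pos [ 212.03 -480.24  231.28] jig [-448.87 -565.58] F [ 0.26 -0.16  0.15] w 85.69291591625723 toolx [ 0.91  0.4  -0.  ] tooly jig ang -1.234580933715468
q [-1.16  0.24 -0.01  1.32 -0.    1.57]
inc [ 516.49 -456.75  111.3 ] spin 0.336 world [500.04 146.2  120.  ]
```

Emit:
apply_moves(
  hand=0.24,
  increments=[
    {"x":516,"y":-457,"z":60,"spin":0.336},
    {"x":516,"y":-457,"z":60,"spin":0.336},
    {"x":516,"y":-457,"z":60,"spin":0.336},
    {"x":516,"y":-457,"z":60,"spin":0.336},
    {"x":516,"y":-457,"z":60,"spin":0.336},
    {"x":516,"y":-457,"z":60,"spin":0.336},
    {"x":516,"y":-457,"z":60,"spin":0.336},
    {"x":516,"y":-457,"z":60,"spin":0.336},
    {"x":516,"y":-457,"z":60,"spin":0.336},
    {"x":516,"y":-457,"z":60,"spin":0.336},
  ],
)

```text
time: 3.2
position: [418.6, -29.5, 188.5]
ee_rot: [3.139, 0.125, 0.002]
contact_force: [1.3, -0.7, 0.5]
width: 20.7
grasp_force: 0.0
```

```bash
python3 - <<'E'
from mv import *
where();plan(-112,36,120,np.pi/2)
E
```

```text
t 3.2 pos [418.58 -29.49 188.55] jig [-207.16 -132.66] F [ 1.35 -0.73  0.52] w 20.698967799298295 toolx [1.   0.08 0.  ] tooly jig ang -1.5704534298849993
q [-0.07  0.08 -0.32  1.17 -0.    2.99]
inc [  95.15 -168.64   68.62] spin 0.0 world [500.04 146.2  120.  ]
```

Emit:
apply_moves(
  increments=[
    {"x":95,"y":-169,"z":20,"spin":-1.5},
    {"x":95,"y":-169,"z":20,"spin":-1.5},
    {"x":95,"y":-169,"z":20,"spin":-1.5},
    {"x":95,"y":-169,"z":20,"spin":-1.5},
    {"x":95,"y":-169,"z":20,"spin":-1.5},
    {"x":95,"y":-169,"z":20,"spin":-1.5},
    {"x":95,"y":-169,"z":20,"spin":-1.5},
    {"x":95,"y":-169,"z":20,"spin":-1.5},
    {"x":95,"y":-169,"z":20,"spin":-1.5},
    {"x":95,"y":-169,"z":20,"spin":-1.5},
  ],
)

```text
time: 4.2
position: [499.2, 144.6, 168.4]
ee_rot: [-2.204, -2.238, -0.0]
contact_force: [-0.1, 0.0, -0.8]
width: 20.4
grasp_force: 0.0
```

Emit:
apply_moves(
  increments=[
    {"z":20,"spin":-1.5},
    {"z":40,"spin":-1.5},
    {"z":40,"spin":-1.5},
    {"z":50,"spin":-1.5},
    {"z":50,"spin":-1.5},
    {"z":50,"spin":-1.5},
    {"z":50,"spin":-1.5},
    {"z":50,"spin":-1.5},
    {"z":50,"spin":-1.5},
    {"z":50,"spin":-1.5},
  ],
)

```text
$.increments[0]: bad value
```

```bash
python3 - <<'E'
from mv import *
where();plan(-112,36,15,np.pi/2)
E
```

```text
t 4.2 pos [499.24 144.55 168.36] jig [-112.93   34.42] F [-0.11  0.04 -0.83] w 20.446080116602797 toolx [-0.02  1.    0.  ] tooly jig ang -0.06423657807480444
q [ 0.28  0.26 -0.15  1.16  0.    1.84]
inc [  1.63   0.83 153.36] spin 1.507 world [500.04 146.2   15.  ]
```

Emit:
apply_moves(
  increments=[
    {"x":1.6,"y":0.8,"z":20,"spin":-0.15},
    {"x":1.6,"y":0.8,"z":40,"spin":-0.3},
    {"x":1.6,"y":0.8,"z":60,"spin":-0.45},
    {"x":1.6,"y":0.8,"z":70,"spin":-0.6},
    {"x":1.6,"y":0.8,"z":80,"spin":-0.75},
    {"x":1.6,"y":0.8,"z":90,"spin":-0.9},
    {"x":1.6,"y":0.8,"z":90,"spin":-1.05},
    {"x":1.6,"y":0.8,"z":90,"spin":-1.2},
    {"x":1.6,"y":0.8,"z":90,"spin":-1.35},
    {"x":1.6,"y":0.8,"z":90,"spin":-1.5},
  ],
)

```text
time: 5.2
position: [500.1, 146.1, 78.4]
ee_rot: [-0.087, -3.14, -0.0]
contact_force: [0.2, 0.3, -0.2]
width: 20.5
grasp_force: 0.0
```

Emit:
apply_moves(
  increments=[
    {"x":0,"y":0,"z":0,"spin":-0.13},
    {"x":0,"y":0,"z":20,"spin":-0.13},
    {"x":0,"y":0,"z":40,"spin":-0.13},
    {"x":0,"y":0,"z":52,"spin":-0.13},
    {"x":0,"y":0,"z":58,"spin":-0.13},
    {"x":0,"y":0,"z":62,"spin":-0.13},
    {"x":0,"y":0,"z":63,"spin":-0.13},
  ],
)

```text
time: 5.9
position: [500.1, 146.2, 15.4]
ee_rot: [-0.107, 3.14, 0.0]
contact_force: [0.0, -0.9, -0.8]
width: 20.3
grasp_force: 0.0
```

```bash
python3 - <<'E'
from mv import *
where();plan(-95,36,15,np.pi/2)
snap("top","top2",(120,220,180,300),6)
E
```

```text
t 5.9 pos [500.13 146.16  15.37] jig [-111.91   35.95] F [ 0.03 -0.92 -0.78] w 20.270338186228408 toolx [-1.   -0.07 -0.  ] tooly jig ang 1.5594819295119868
q [ 0.28  0.4  -0.38  0.79  0.    0.22]
inc [-16.91   0.24   0.37] spin -0.011 world [516.99 147.56  15.  ]
```

View pics/top2.png

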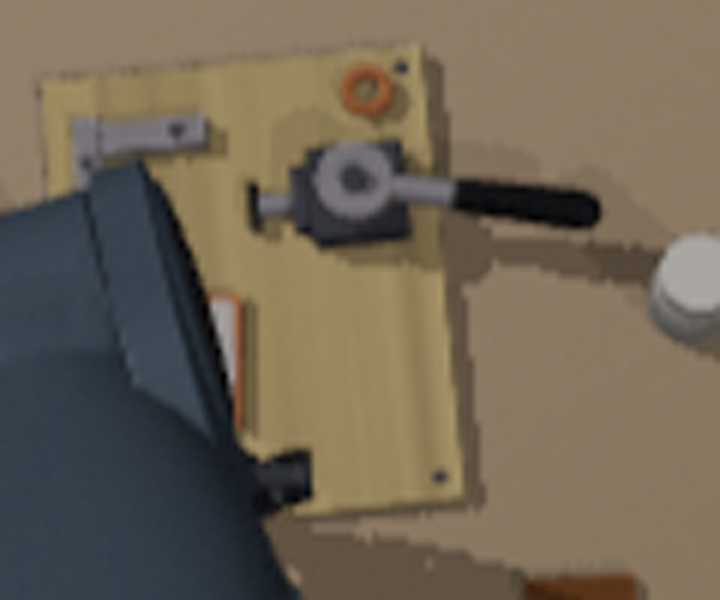

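Emit:
apply_moves(
  increments=[
    {"x":-8,"y":0.1,"z":0.3,"spin":-0.011},
    {"x":-16,"y":0.2,"z":0.3,"spin":-0.011},
    {"x":-22,"y":0.3,"z":0.3,"spin":-0.011},
    {"x":-26,"y":0.3,"z":0.3,"spin":-0.011},
    {"x":-30,"y":0.4,"z":0.3,"spin":-0.011},
    {"x":-35,"y":0.4,"z":0.3,"spin":-0.011},
    {"x":-40,"y":0.5,"z":0.3,"spin":-0.011},
    {"x":-45,"y":0.6,"z":0.3,"spin":-0.011},
    {"x":-50,"y":0.7,"z":0.3,"spin":-0.011},
    {"x":-55,"y":0.8,"z":0.3,"spin":-0.011},
  ],
)

```text
time: 6.95
position: [555.3, 150.7, 15.0]
ee_rot: [-0.124, 3.139, 0.0]
contact_force: [-1.1, -0.4, -0.4]
width: 20.4
grasp_force: 0.3
```

```bash
python3 - <<'E'
from mv import *
where();plan(-15,38,15,np.pi/2)
snap("side","side2",(170,250,160,290),6)
E
```

```text
t 6.95 pos [555.29 150.72  15.05] jig [-56.57  36.11] F [-1.06 -0.4  -0.38] w 20.372572223737908 toolx [-1.   -0.08 -0.  ] tooly jig ang 1.5704365532857842
q [ 0.26  0.48 -0.25  0.85  0.    0.19]
inc [-41.57   1.9    0.05] spin -0.0 world [596.57 155.91  15.  ]
```

View pics/side2.png

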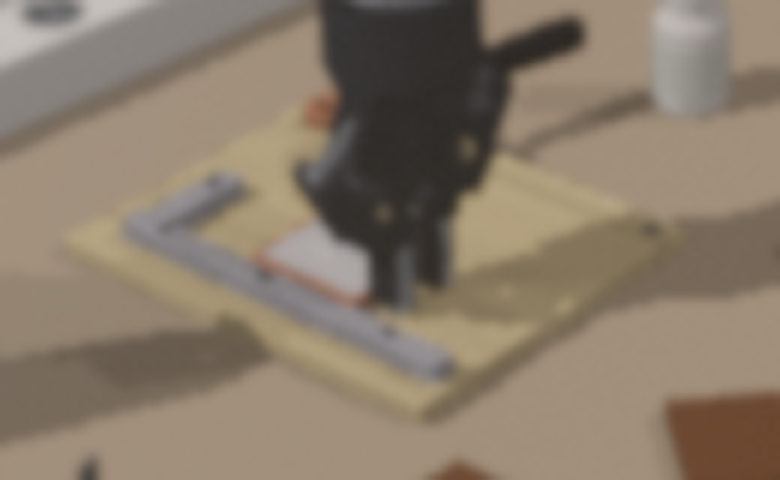

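The pane sits flush ahead of both fingers with a clear lane, so I'll continue.

Emit:
apply_moves(
  increments=[
    {"x":-5,"y":0.2,"z":0,"spin":0},
    {"x":-10,"y":0.4,"z":0,"spin":0},
    {"x":-15,"y":0.6,"z":0,"spin":0},
    {"x":-20,"y":0.8,"z":0,"spin":0},
    {"x":-25,"y":1,"z":0,"spin":0},
    {"x":-30,"y":1.2,"z":0,"spin":0},
    {"x":-34,"y":1.4,"z":0,"spin":0},
    {"x":-37,"y":1.6,"z":0,"spin":0},
    {"x":-39,"y":1.6,"z":0,"spin":0},
    {"x":-40,"y":1.6,"z":0,"spin":0},
  ],
)

```text
time: 8.0
position: [594.7, 155.4, 15.0]
ee_rot: [0.124, -3.139, -0.0]
contact_force: [-1.2, -0.3, 0.9]
width: 20.2
grasp_force: 0.8
```

Emit:
apply_moves(
  increments=[
    {"x":-1,"y":0,"z":0,"spin":0},
    {"x":-2,"y":0,"z":0,"spin":0},
    {"x":-3,"y":0,"z":0,"spin":0},
    {"x":-4,"y":0,"z":0,"spin":0},
  ],
)

```text
time: 8.4
position: [598.6, 155.7, 15.1]
ee_rot: [-0.124, 3.139, 0.0]
contact_force: [0.3, 0.8, -0.5]
width: 20.5
grasp_force: 0.5
```

Emit:
apply_moves(
  increments=[
    {"x":-0.5,"y":0,"z":0,"spin":0},
    {"x":-1,"y":0,"z":0,"spin":0},
    {"x":-1.5,"y":0,"z":0,"spin":0},
    {"x":-2,"y":0,"z":0,"spin":0},
  ],
)

```text
time: 8.8
position: [600.6, 155.9, 15.1]
ee_rot: [0.124, -3.139, -0.0]
contact_force: [-1.3, 0.6, 0.4]
width: 20.5
grasp_force: 0.5
```

Emit:
apply_moves(
  increments=[
    {"x":-0.5,"y":0,"z":0,"spin":0},
    {"x":-1,"y":0,"z":0,"spin":0},
    {"x":-1.5,"y":0,"z":0,"spin":0},
    {"x":-2,"y":0,"z":0,"spin":0},
  ],
)

```text
time: 9.2
position: [602.6, 156.1, 15.1]
ee_rot: [-0.124, 3.139, 0.0]
contact_force: [-1.1, -0.3, 0.6]
width: 20.2
grasp_force: 0.5
```

Emit:
apply_moves(
  increments=[
    {"x":-0.5,"y":0,"z":0,"spin":0},
    {"x":-1,"y":0,"z":0,"spin":0},
  ],
)

```text
time: 9.4
position: [603.6, 156.1, 15.1]
ee_rot: [0.124, -3.139, -0.0]
contact_force: [-0.5, 0.6, 0.1]
width: 20.6
grasp_force: 0.5
```

Emit:
apply_moves(
  increments=[
    {"x":-0.5,"y":0,"z":0,"spin":0},
    {"x":-1,"y":0,"z":0,"spin":0},
  ],
)

```text
time: 9.6
position: [604.6, 156.2, 15.1]
ee_rot: [-0.124, 3.139, 0.0]
contact_force: [-1.1, -0.1, 0.1]
width: 20.5
grasp_force: 0.6
```

Emit:
apply_moves(
  increments=[
    {"x":-0.5,"y":0,"z":0,"spin":0},
    {"x":-1,"y":0,"z":0,"spin":0},
  ],
)

```text
time: 9.8
position: [605.6, 156.3, 15.1]
ee_rot: [0.124, -3.139, -0.0]
contact_force: [-2.0, -0.5, 0.5]
width: 20.4
grasp_force: 0.6
```

Emit:
apply_moves(
  increments=[
    {"x":-0.5,"y":0,"z":0,"spin":0},
    {"x":-1,"y":0,"z":0,"spin":0},
  ],
)

```text
time: 10.0
position: [606.6, 156.4, 15.1]
ee_rot: [-0.124, 3.139, 0.0]
contact_force: [-1.2, 0.3, 0.4]
width: 20.4
grasp_force: 0.6
```

```bash
python3 - <<'E'
from mv import *
where()
snap("side","side3",(170,250,160,290),6)
E
```

```text
t 10.0 pos [606.59 156.38  15.07] jig [-4.97 37.67] F [-1.16  0.33  0.44] w 20.4113103478718 toolx [-1.   -0.08 -0.  ] tooly jig ang 1.5704476057662993
q [ 0.25  0.55 -0.11  0.91  0.    0.17]
```

View pics/side3.png

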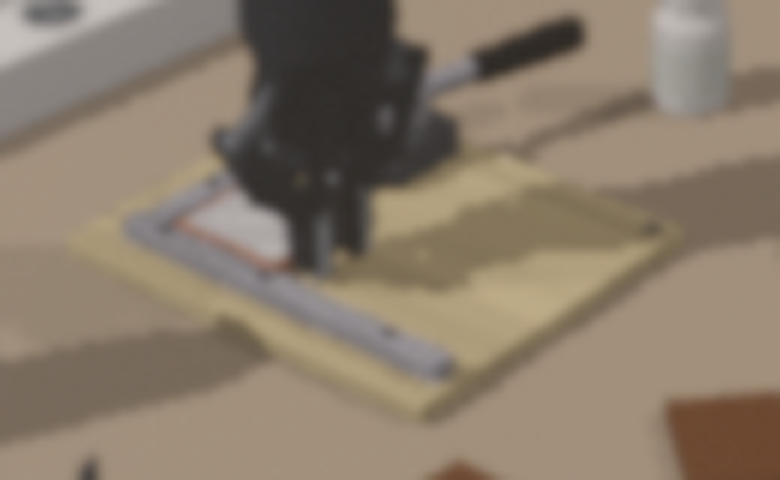

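The pane's front corner is at about (175, 222), only a couple of mm from the end block. I'll creep on.

Emit:
apply_moves(
  increments=[
    {"x":-0.4,"y":0,"z":0,"spin":0},
    {"x":-0.8,"y":0,"z":0,"spin":0},
  ],
)

```text
time: 10.25
position: [607.0, 156.4, 15.0]
ee_rot: [0.124, -3.138, -0.0]
contact_force: [-2.5, -0.3, 2.8]
width: 20.2
grasp_force: 1.8
```

Emit:
apply_moves(
  increments=[
    {"x":-0.4,"y":0,"z":0,"spin":0},
    {"x":-0.8,"y":0,"z":0,"spin":0},
  ],
)

```text
time: 10.45
position: [607.0, 156.4, 15.0]
ee_rot: [0.124, -3.137, -0.0]
contact_force: [-6.9, -0.1, 5.5]
width: 20.8
grasp_force: 3.6
```

Emit:
apply_moves(
  increments=[
    {"x":-0.4,"y":0,"z":0,"spin":0},
    {"x":-0.8,"y":0,"z":0,"spin":0},
  ],
)

```text
time: 10.65
position: [607.0, 156.4, 14.9]
ee_rot: [0.125, -3.136, 0.0]
contact_force: [-9.4, -0.6, 8.0]
width: 20.4
grasp_force: 5.0
```

The end block is felt: about 9 N with motion stopped. Now I'll withdraw and work out the lever approach.

Emit:
apply_moves(
  increments=[
    {"x":5,"y":0,"z":0,"spin":0},
    {"x":12,"y":-0.5,"z":0,"spin":0},
    {"x":15,"y":-1,"z":-20,"spin":0},
    {"x":15,"y":-1,"z":-60,"spin":0},
    {"x":15,"y":-1,"z":-105,"spin":0},
    {"x":15,"y":-1,"z":-115,"spin":0},
    {"x":15,"y":-1,"z":-115,"spin":0},
  ],
)

```text
time: 11.35
position: [595.4, 154.7, 132.3]
ee_rot: [-0.124, 3.134, 0.002]
contact_force: [-0.9, -0.8, -0.1]
width: 20.5
grasp_force: 0.0
```

```bash
python3 - <<'E'
from mv import *
where()
th=.225;a=np.array([-np.sin(th),-np.cos(th)]);b=np.array([np.cos(th),-np.sin(th)])
q=np.array([40,-60])+95*a+36*b
plan(*q,120,np.pi/2-th)
E
```

```text
t 11.35 pos [595.39 154.67 132.33] jig [-16.27  36.87] F [-0.86 -0.81 -0.08] w 20.522284419266263 toolx [-1.   -0.08 -0.  ] tooly jig ang 1.570431249594985
q [ 0.25  0.43  0.02  1.15 -0.    0.18]
inc [ -70.18 -197.49   12.5 ] spin 0.225 world [681.04 -36.63 120.  ]
```

Emit:
apply_moves(
  hand=0,
  increments=[
    {"x":-70,"y":-197.5,"z":10,"spin":0.225},
    {"x":-70,"y":-197.5,"z":10,"spin":0.225},
    {"x":-70,"y":-197.5,"z":10,"spin":0.225},
    {"x":-70,"y":-197.5,"z":10,"spin":0.225},
    {"x":-70,"y":-197.5,"z":10,"spin":0.225},
    {"x":-70,"y":-197.5,"z":10,"spin":0.225},
    {"x":-70,"y":-197.5,"z":10,"spin":0.225},
  ],
)

```text
time: 12.05
position: [678.5, -36.2, 118.7]
ee_rot: [-0.229, -3.131, -0.001]
contact_force: [0.2, 0.4, 0.4]
width: 0.2
grasp_force: 0.0
```

```bash
python3 - <<'E'
from mv import *
where()
snap("top","top3",(110,220,180,310),6)
for r in arm.landmark_of("top","pane"): print("pane",r["at"],r["confidence"],invj(P,onz("top",r["at"],12)))
for n in("pane",):
  for r in arm.trace("top",n):
    c=max(cv2.findContours(r["pixels"].astype(np.uint8),0,1)[0],key=cv2.contourArea);b=cv2.boxPoints(cv2.minAreaRect(c))
    if r["at"][0]<200: print([invj(P,onz("top",p[::-1],22)) for p in b])
E
```

```text
t 12.05 pos [678.46 -36.19 118.71] jig [  51.37 -160.  ] F [0.17 0.36 0.36] w 0.22445025958428008 toolx [-0.99  0.15  0.  ] tooly jig ang 1.345506620264349
q [-0.05  0.55  0.19  1.21  0.    0.09]
pane [153.8, 205.8] 0.96 [47.65 44.18]
pane [236.8, 181.1] 0.61 [-200.83  138.72]
pane [248.3, 224.2] 0.42 [-247.58   11.99]
[array([76.09, 66.84]), array([74.84,  9.47]), array([3.42, 9.98]), array([ 4.63, 66.89])]
```

View pics/top3.png

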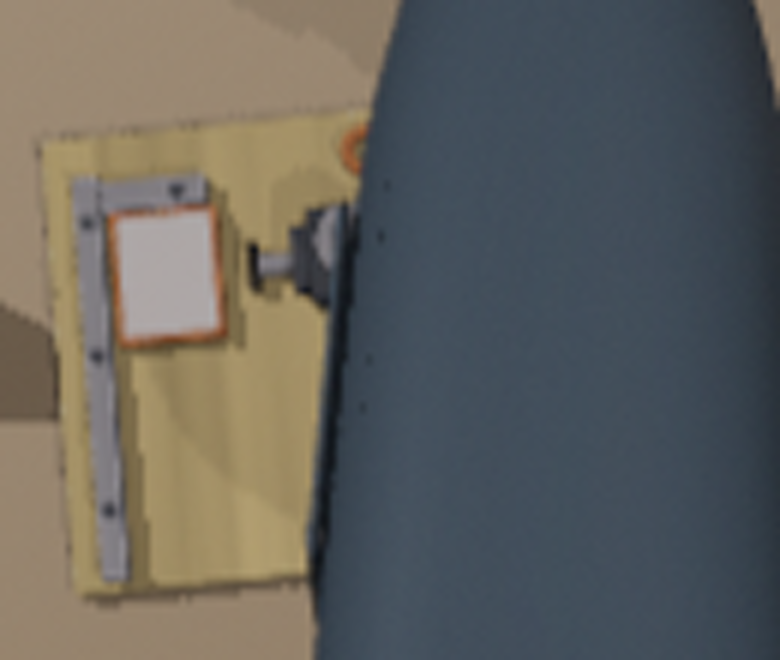

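The pane sits flush on the end block, with its corners near (112, 212) and (215, 207), about 3 mm from the fence. Now I'll lower the fingers beside the handle.

Emit:
apply_moves(
  increments=[
    {"x":-2,"y":0,"z":25,"spin":0},
    {"x":-2,"y":0,"z":50,"spin":0},
    {"x":-2,"y":0,"z":68,"spin":0},
    {"x":-2,"y":0,"z":78,"spin":0},
    {"x":-2,"y":0,"z":82,"spin":0},
    {"x":-2,"y":0,"z":82,"spin":0},
  ],
)

```text
time: 12.8
position: [681.4, -36.7, 38.2]
ee_rot: [0.228, 3.133, 0.0]
contact_force: [0.6, -0.5, -0.2]
width: -0.2
grasp_force: 0.0
```

```bash
python3 - <<'E'
from mv import *
where()
s=arm.state();Rm=R.from_rotvec(s["ee_rot"]).as_matrix()
h=W(P,(40,-60,36))[0];print("hub in tool",Rm.T@(h-s["position"]))
for d in np.arange(.03,.31,.03):
    print(round(d,2),95*np.sin(d)+21.5*(1-np.cos(d)),95*(1-np.cos(d))-21.5*np.sin(d))
E
```

```text
t 12.8 pos [681.43 -36.7   38.23] jig [  54.28 -160.74] F [ 0.65 -0.46 -0.23] w -0.21904159233516074 toolx [-0.99  0.14  0.  ] tooly jig ang 1.3461923464430638
q [-0.05  0.61  0.08  1.04  0.    0.09]
hub in tool [36.36 95.03  2.24]
0.03 2.8592467936338557 -0.6021564605074733
0.06 5.735269006940346 -1.118277433152457
0.09 8.625478414053172 -1.5478984438966932
0.12 11.527274021589214 -1.8906328628290603
0.15 14.438044409367016 -2.146172252106396
0.18 17.355170080508685 -2.3142866435267577
0.21 20.27602581881027 -2.3948247454852263
0.24 23.19798305125915 -2.3877140791262113
0.27 26.118412213572313 -2.2929610435694694
0.3 29.034685116626733 -2.11065091015137
```

Emit:
apply_moves(
  increments=[
    {"x":3,"y":0,"z":1,"spin":0},
    {"x":6,"y":0,"z":2,"spin":0},
    {"x":8,"y":0,"z":2,"spin":0},
    {"x":10,"y":0,"z":2,"spin":0},
    {"x":11.5,"y":0,"z":2,"spin":0},
    {"x":13,"y":0,"z":2,"spin":0},
    {"x":14,"y":0,"z":2,"spin":0},
  ],
)

```text
time: 13.5
position: [668.1, -35.3, 36.3]
ee_rot: [0.229, 3.132, -0.0]
contact_force: [3.3, -0.5, -0.4]
width: -0.1
grasp_force: 1.8
```

Emit:
apply_moves(
  increments=[
    {"x":1,"y":0,"z":0,"spin":0},
    {"x":2,"y":0,"z":0,"spin":0},
  ],
)

```text
time: 13.7
position: [666.3, -35.2, 36.2]
ee_rot: [0.229, 3.132, -0.0]
contact_force: [4.1, -2.3, -0.1]
width: 0.4
grasp_force: 2.0
```

Contact at about 4 N and the lever is moving. I'll follow the arc with the tool turning along.

Emit:
apply_moves(
  increments=[
    {"x":2.9,"y":-0.6,"z":0,"spin":0.03},
    {"x":5.7,"y":-1.1,"z":0,"spin":0.06},
    {"x":8.6,"y":-1.5,"z":0,"spin":0.09},
    {"x":11.5,"y":-1.9,"z":0,"spin":0.12},
    {"x":14.4,"y":-2.1,"z":0,"spin":0.15},
    {"x":17.4,"y":-2.3,"z":0,"spin":0.18},
    {"x":20.3,"y":-2.4,"z":0,"spin":0.21},
    {"x":23.2,"y":-2.4,"z":0,"spin":0.24},
    {"x":26.1,"y":-2.3,"z":0,"spin":0.27},
    {"x":29,"y":-2.1,"z":0,"spin":0.3},
  ],
)

```text
time: 14.7
position: [636.6, -32.5, 36.2]
ee_rot: [0.698, 3.063, 0.001]
contact_force: [4.4, -0.1, -0.2]
width: 0.1
grasp_force: 2.2
```

```bash
cat > hub.py <<'E'
from mv import *
where()
s=arm.state();Rm=R.from_rotvec(s["ee_rot"]).as_matrix()
h=W(P,(40,-60,36))[0];v=Rm.T@(h-s["position"]);print("hub in tool",v,"F tool",Rm.T@np.array(s["contact_force"]),"theta~",np.pi/2-(np.arctan2(Rm[1,1],Rm[0,1])-P[2]))
E
python3 hub.py
```

```text
t 14.7 pos [636.6  -32.5   36.17] jig [   9.93 -152.99] F [ 4.36 -0.08 -0.21] w 0.11934096547457786 toolx [-0.9   0.43 -0.  ] tooly jig ang 1.0429729142196127
q [-0.05  0.54 -0.06  0.97  0.    0.4 ]
hub in tool [20.86 95.48  0.24] F tool [-3.96  1.81  0.21] theta~ 0.5278234125752839
```

Emit:
apply_moves(
  increments=[
    {"x":2.9,"y":-0.6,"z":0,"spin":0.03},
    {"x":5.7,"y":-1.1,"z":0,"spin":0.06},
    {"x":8.6,"y":-1.5,"z":0,"spin":0.09},
    {"x":11.5,"y":-1.9,"z":0,"spin":0.12},
    {"x":14.4,"y":-2.1,"z":0,"spin":0.15},
    {"x":17.4,"y":-2.3,"z":0,"spin":0.18},
    {"x":20.3,"y":-2.4,"z":0,"spin":0.21},
    {"x":23.2,"y":-2.4,"z":0,"spin":0.24},
    {"x":26.1,"y":-2.3,"z":0,"spin":0.27},
    {"x":29,"y":-2.1,"z":0,"spin":0.3},
  ],
)

```text
time: 15.7
position: [609.9, -21.9, 36.2]
ee_rot: [1.148, 2.923, 0.001]
contact_force: [6.0, 0.1, -1.7]
width: 0.1
grasp_force: 2.3
```

Emit:
apply_moves(
  increments=[
    {"x":2.9,"y":-0.6,"z":0,"spin":0.03},
    {"x":5.7,"y":-1.1,"z":0,"spin":0.06},
    {"x":8.6,"y":-1.5,"z":0,"spin":0.09},
    {"x":11.5,"y":-1.9,"z":0,"spin":0.12},
    {"x":14.4,"y":-2.1,"z":0,"spin":0.15},
    {"x":17.4,"y":-2.3,"z":0,"spin":0.18},
    {"x":20.3,"y":-2.4,"z":0,"spin":0.21},
    {"x":23.2,"y":-2.4,"z":0,"spin":0.24},
    {"x":26.1,"y":-2.3,"z":0,"spin":0.27},
    {"x":29,"y":-2.1,"z":0,"spin":0.3},
  ],
)

```text
time: 16.7
position: [587.3, -4.1, 36.3]
ee_rot: [1.572, 2.719, 0.001]
contact_force: [5.4, -1.9, -1.0]
width: 0.0
grasp_force: 2.5
```

```bash
python3 hub.py
```

```text
t 16.7 pos [587.25  -4.09  36.3 ] jig [ -37.   -120.75] F [ 5.4  -1.87 -1.04] w 0.04025029574607065 toolx [-0.5   0.87 -0.  ] tooly jig ang 0.4427368321229982
q [-0.01  0.47 -0.19  0.91 -0.    1.04]
hub in tool [21.9  95.6   0.39] F tool [-4.32  3.75  1.04] theta~ 1.1280594946718985
```

Emit:
apply_moves(
  increments=[
    {"x":2.9,"y":-0.6,"z":0,"spin":0.03},
    {"x":5.7,"y":-1.1,"z":0,"spin":0.06},
    {"x":8.6,"y":-1.5,"z":0,"spin":0.09},
    {"x":11.5,"y":-1.9,"z":0,"spin":0.12},
    {"x":14.4,"y":-2.1,"z":0,"spin":0.15},
    {"x":17.4,"y":-2.3,"z":0,"spin":0.18},
    {"x":20.3,"y":-2.4,"z":0,"spin":0.21},
    {"x":23.2,"y":-2.4,"z":0,"spin":0.24},
    {"x":26.1,"y":-2.3,"z":0,"spin":0.27},
    {"x":29,"y":-2.1,"z":0,"spin":0.3},
  ],
)

```text
time: 17.7
position: [570.9, 19.5, 36.3]
ee_rot: [1.961, 2.452, -0.0]
contact_force: [5.8, -4.9, 0.2]
width: -0.0
grasp_force: 2.9
```

Emit:
apply_moves(
  increments=[
    {"x":1,"y":-0.2,"z":0,"spin":0.01},
    {"x":1.9,"y":-0.4,"z":0,"spin":0.02},
    {"x":2.9,"y":-0.6,"z":0,"spin":0.03},
    {"x":3.8,"y":-0.8,"z":0,"spin":0.04},
    {"x":4.8,"y":-1,"z":0,"spin":0.05},
    {"x":5.7,"y":-1.1,"z":0,"spin":0.06},
  ],
)

```text
time: 18.3
position: [568.5, 24.6, 36.3]
ee_rot: [2.033, 2.393, -0.0]
contact_force: [5.5, -4.1, -0.7]
width: 0.2
grasp_force: 3.0
```

```bash
python3 hub.py
```

```text
t 18.3 pos [568.5   24.62  36.3 ] jig [-53.42 -90.64] F [ 5.47 -4.07 -0.66] w 0.17549913954108712 toolx [-0.16  0.99 -0.  ] tooly jig ang 0.08305773088161336
q [ 0.04  0.44 -0.24  0.89 -0.    1.45]
hub in tool [22.79 95.64  0.35] F tool [-4.9   4.73  0.67] theta~ 1.4877385959132832
```

Emit:
apply_moves(
  increments=[
    {"x":1,"y":-0.2,"z":0,"spin":0.01},
    {"x":1.9,"y":-0.4,"z":0,"spin":0.02},
    {"x":2.9,"y":-0.6,"z":0,"spin":0.03},
    {"x":3.8,"y":-0.8,"z":0,"spin":0.04},
  ],
)

```text
time: 18.7
position: [567.1, 28.2, 36.3]
ee_rot: [2.08, 2.352, -0.001]
contact_force: [5.3, -4.9, -0.1]
width: -0.0
grasp_force: 3.1
```

Emit:
apply_moves(
  increments=[
    {"x":0.7,"y":-0.1,"z":0,"spin":0.007},
    {"x":1.4,"y":-0.2,"z":0,"spin":0.015},
  ],
)

```text
time: 18.9
position: [566.6, 29.5, 36.3]
ee_rot: [2.098, 2.336, -0.001]
contact_force: [4.8, -5.4, -0.0]
width: -0.2
grasp_force: 3.1
```

Emit:
apply_moves(
  increments=[
    {"x":0.7,"y":-0.1,"z":0,"spin":0.007},
    {"x":1.4,"y":-0.2,"z":0,"spin":0.015},
  ],
)

```text
time: 19.1
position: [566.1, 30.8, 36.3]
ee_rot: [2.115, 2.321, -0.001]
contact_force: [4.5, -5.7, 0.0]
width: -0.0
grasp_force: 3.2
```

```bash
python3 hub.py
```

```text
t 19.1 pos [566.12  30.78  36.26] jig [-55.3  -84.31] F [ 4.47 -5.7   0.03] w -0.026345895557481826 toolx [-0.09  1.   -0.  ] tooly jig ang 0.01308344649902081
q [ 0.06  0.44 -0.24  0.89 -0.    1.53]
hub in tool [23.06 95.61  0.28] F tool [-6.09  3.93 -0.01] theta~ 1.5577128802958757
```

Emit:
apply_moves(
  increments=[
    {"x":0.7,"y":-0.1,"z":0,"spin":0.007},
    {"x":1.4,"y":-0.2,"z":0,"spin":0.012},
  ],
)

```text
time: 19.3
position: [565.7, 32.1, 36.3]
ee_rot: [2.129, 2.308, -0.001]
contact_force: [4.9, -6.6, -0.3]
width: 0.0
grasp_force: 3.2
```

Emit:
apply_moves(
  increments=[
    {"x":0.6,"y":0,"z":0,"spin":0},
    {"x":1.2,"y":0,"z":0,"spin":0},
  ],
)

```text
time: 19.5
position: [565.5, 33.3, 36.3]
ee_rot: [2.129, 2.308, -0.002]
contact_force: [3.0, -5.3, 0.3]
width: 0.2
grasp_force: 3.3
```

Emit:
apply_moves(
  increments=[
    {"x":0.5,"y":0,"z":0,"spin":0},
    {"x":1,"y":0,"z":0,"spin":0},
  ],
)

```text
time: 19.7
position: [565.4, 33.9, 36.3]
ee_rot: [2.129, 2.308, -0.003]
contact_force: [3.4, -9.5, 1.8]
width: -0.4
grasp_force: 4.8
```

```bash
python3 hub.py
```

```text
t 19.7 pos [565.41  33.95  36.25] jig [-55.76 -81.1 ] F [ 3.43 -9.49  1.77] w -0.42214647693524743 toolx [-0.08  1.   -0.  ] tooly jig ang 0.0011349208177286324
q [ 0.06  0.44 -0.25  0.89 -0.    1.55]
hub in tool [20.99 95.78  0.21] F tool [-9.74  2.66 -1.74] theta~ 1.5696614059771679
```

Force is rising and the motion lags, which points to the stop. One more small press will confirm it.

Emit:
apply_moves(
  increments=[
    {"x":0.5,"y":0,"z":0,"spin":0},
    {"x":0.8,"y":0,"z":0,"spin":0},
  ],
)

```text
time: 19.9
position: [565.4, 34.0, 36.3]
ee_rot: [2.129, 2.307, -0.004]
contact_force: [3.1, -12.9, 1.1]
width: 0.1
grasp_force: 6.3
```

Emit:
apply_moves(
  increments=[
    {"x":0.5,"y":0,"z":0,"spin":0},
    {"x":0.5,"y":0,"z":0,"spin":0},
  ],
)

```text
time: 20.1
position: [565.4, 34.1, 36.3]
ee_rot: [2.129, 2.306, -0.005]
contact_force: [3.8, -13.6, 1.6]
width: 0.2
grasp_force: 7.0
```

The end stop is felt: 13 N with no more motion. Backing off and clearing away.

Emit:
apply_moves(
  increments=[
    {"x":-2,"y":0,"z":0,"spin":0},
    {"x":-8,"y":0,"z":0,"spin":0},
    {"x":-16,"y":0,"z":0,"spin":0},
    {"x":-18,"y":0,"z":-30,"spin":0},
    {"x":-18,"y":0,"z":-75,"spin":0},
    {"x":-18,"y":0,"z":-120,"spin":0},
    {"x":-60,"y":-20,"z":-150,"spin":0},
    {"x":-110,"y":-50,"z":-180,"spin":0},
    {"x":-160,"y":-80,"z":-190,"spin":0},
    {"x":-210,"y":-110,"z":-190,"spin":0},
  ],
)

```text
time: 21.1
position: [488.6, -150.2, 224.4]
ee_rot: [2.126, 2.311, 0.002]
contact_force: [0.9, -1.0, -0.2]
width: -0.1
grasp_force: 0.0
```

Emit:
apply_moves(
  increments=[
    {"x":-40,"y":-20,"z":0,"spin":0},
    {"x":-80,"y":-40,"z":0,"spin":0},
    {"x":-120,"y":-50,"z":0,"spin":0},
    {"x":-140,"y":-60,"z":0,"spin":0},
    {"x":-150,"y":-60,"z":0,"spin":0},
    {"x":-150,"y":-60,"z":0,"spin":0},
  ],
)

```text
time: 21.7
position: [441.6, -304.1, 222.5]
ee_rot: [-2.129, -2.309, -0.0]
contact_force: [0.1, 0.2, 0.1]
width: 0.3
grasp_force: 0.0
```

```bash
python3 - <<'E'
from mv import *
where();snap("top","top4",(110,220,180,310),6)
E
```

```text
t 21.7 pos [ 441.64 -304.1   222.55] jig [-205.99 -408.24] F [0.14 0.2  0.06] w 0.34338984339183387 toolx [-0.08  1.    0.  ] tooly jig ang 0.0013559010942428562
q [-0.6   0.26 -0.    1.31  0.    0.89]
```

View pics/top4.png

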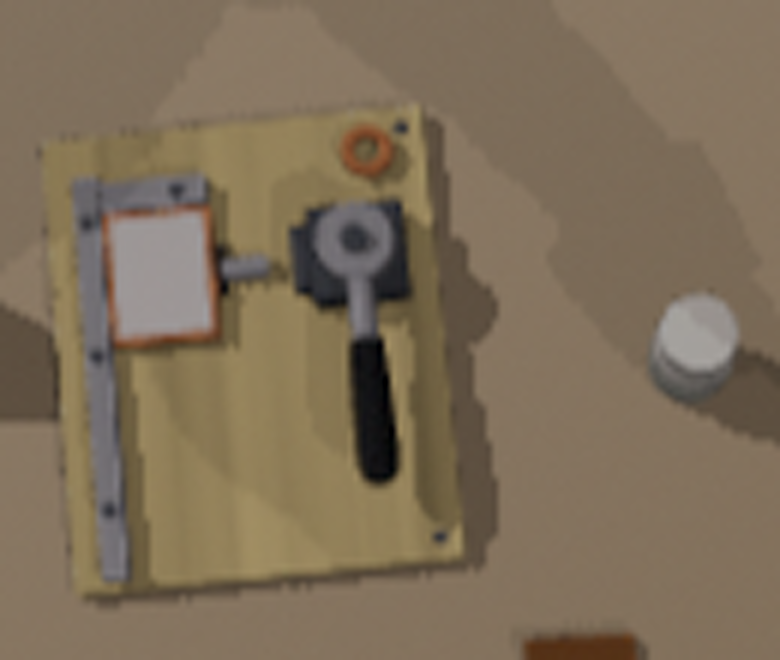

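The pane at about (160, 275) is flush on both the fence and the end block. The pad presses on it, the lever points to jig -x with its tip at (378, 480), and the foil roll and jar are unmoved. Handing in.

```bash
python3 -c "
from workcell import arm
print(arm.sign_off())"
```

```text
the job is handed in; nothing more can be done
None
```

The pane lies flat against the end block and the long fence, the clamp lever is at its end stop with the pad pressing the pane, and the arm is clear; I handed the job in at about 22 s.

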